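# Clear the pot rail: unhook the hanging tool pots and nest them in one stack

### The job

Take every empty steel tool pot off the rack's bar without forcing it: swing its lower end up and out until the toe is clear from under the bar, then lift its lip off the bar. Nest all of them upright in the bench pot, the one on the wooden foot, each seated fully home, so that they make one straight stack. Set the pots down in one another without dropping them, and leave the vase, the bowl and the wax tin alone.

Things in the scene. Friction and masses are not known exactly. Their poses are not given: they have to be found in the camera images.
- rack: Bench rack, fixed: oak sole board 90 mm deep, 18 mm thick, and two oak uprights 524 mm apart, 164 mm tall, carrying along the rack's y a level flat steel bar and below it an oak rest rail (top 93 mm above the bench, front face at x = 19 mm). Pots hang 102 mm apart. Origin on the bench under the bar's middle; z up, x towards the side where the pots hang (away from the robot).
- bar_mid (a point): Middle of the bar's top edge, 150 mm above the bench; axes as the rack's. The bar is 18 mm tall and 5 mm thick: its flat faces are 2.5 mm either side of this point in x.
- base_pot_mid (a point): The bench pot the stack is built in, loose, upright, empty: a steel pot fixed on a heavy wooden foot 120 mm wide, 18 mm thick. All pots alike: 75 mm tall; top 30 mm a straight round collar, 66 mm outside, 60 inside; below its shoulder 57 mm tapering to 46. Nested, a shoulder sits on the rim below, 30 mm higher per pot. Point: on the axis, 37.5 mm above the pot's bottom (55.5 above the bench).
- pot1_mid (a point): Hanging pot, 160 g, shape and point as the bench pot's, no foot. Bracket on its -x side, 32 mm wide: back plate, flat face 36 mm from the axis; lip at rim level, underside 72 mm above the bottom, reaching back to 50 mm, with a 3 mm nib turned down 6 mm at its end (gap plate to nib 11 mm); toe 4 mm thick, top 51 mm above the bottom, reaching back to 46 mm. May be absent.
- pot2_mid (a point): Hanging pot, same as pot1. All hang alike: lip on the bar's top edge, nib against its back, toe 4 mm under it with 3 mm play, body leaning on the rest rail, axis upright, 44.5 mm in front of the bar's middle. None lifts straight off. Swung out about the bar's top edge and eased 5 mm back, the toe is clear past 27 degrees; past 40 the nib jams. Then 15 mm of lift frees it. May be absent.
- pot3_mid (a point): Hanging pot, same shape, bracket, point and way of hanging as pot1 and pot2. May be absent (four or five pots hang, in any of the five places).
- pot4_mid (a point): Hanging pot, same shape, bracket, point and way of hanging as pot1 and pot2. May be absent (four or five pots hang, in any of the five places).
- pot5_mid (a point): Hanging pot, same shape, bracket, point and way of hanging as pot1 and pot2. May be absent (four or five pots hang, in any of the five places).
- vase: Turned wooden vase, 88 mm wide, 115 mm tall, standing loose; a bystander. Origin at the centre of its underside, z up.
- bowl: Turned wooden bowl, 100 mm wide, 45 mm tall, standing loose; a bystander. Origin at the centre of its underside, z up.
- wax_tin: Brass-coloured wax tin with a pale top, 72 mm wide, 50 mm tall, standing loose; a bystander. Origin at the centre of its underside, z up.
Things that resemble listed ones, but are neither listed nor needed, are in the scene too. Leave any black, blue or purple look-alike of the part that bears base_pot_mid alone.

How it is judged:
By the outcome, as a careful person would: the job done as asked, in the order asked, and still so for the second after the job is handed in, with the robot touching nothing.
Of pot1, pot2, pot3, pot4, pot5 only 4 to 5 are there at a start; the rules pass over those that are not, and their reading is None.
At some moment in a run one of base_pot may be knocked a few centimetres aside while the robot is not near it.
It also fails if it takes over 208 s, if anything falls off the work surface, if the arm or the gripper's body presses on something with over 40 N, if the wrist force passes 120 N, or if a joint passes its speed limit or range.

### The arm

A 6-joint arm with a two-finger parallel gripper is mounted at the origin on the work surface. World frame = base frame: x ahead of the robot, y to its left, z up, the work surface at z = 0. Lengths are in m, angles in rad, forces in N, time in s.
With the tool pointing down it reaches from about 0.35 to 0.775 m from the base axis. Payload 5.5 kg.
Tool frame: the origin (TCP) lies midway between the tips of the shut fingers; the grasp point (between the pads) lies 19 mm behind it; z points along the fingers, y is the line along which they close (so a half turn about z gives the same grasp; the last joint's range is limited). The gripper opens to 85 mm and grips with 20 to 120 N. Pads are 22 mm wide; open, the fingers measure 114 mm over their backs; the gripper's body (76 mm by 85 mm) begins 54 mm behind the grasp point. The pads swing forward as they close: fully open they stand 13 mm farther back than shut.
Start: joints at [-1.4, 0.313, 0.046, 1.304, 0, 1.431], TCP at [0.176, -0.547, 0.231] pointing down, gripper open.
Joint ranges: [-2.76, 2.76], [-0.86, 1.69], [-1.03, 1.26], [-2.2, 2.34], [-1.47, 1.5], [-3.14, 3.14]. Speed limits (rad/s): [2.57, 2.57, 3.14, 3.14, 3.14, 3.14].

### API

Orientations are given as a unit quaternion [w, x, y, z].
In Python, from workcell import env gives the robot as it stands.
- The arm moves only by the tool move_arm, never from a script. Its argument "targets" is a list of rows, each a list of 3 entries, a list of its own where there are three numbers: the shift along the tool's x, y, z in mm, then the turn, a rotation vector about the tool's x, y, z in units of 10 degrees (1.0 is 10 degrees), then the closure, from -1 (fully open) to 1 (shut). In form: [[[dx, dy, dz], [ax, ay, az], gripper], ...]. A call has 1 to 5 rows; each row is the pose to reach, as a shift and turn from the pose commanded when the call began, along the tool's axes at that moment; what a row does not reach only later rows make up. A row lasts 1/8 s, in which the tool goes at most 62.5 mm and 10.7 degrees, less where a joint would pass 70% of its speed; a pose out of reach is approached as far as the arm can. A call with a gripper value outside its range is refused whole. The fingers move at their own pace and stop on an object; "squeeze" is the grip in N (left out, the last holds). Time passes only in rows, so rows that repeat a pose let the fingers close. It gives the time, the measured TCP pose, the force, the opening and the grip force at its end, in the units of the state.
- env.get_state(): the state, without advancing time (a new reading comes with each control period).
- env.read_camera(name): name is "scene" or "top" or "wrist"; returns a dict with "pixels" (400x640x3 uint8, red, green, blue), "fovy" (degrees; the focal length in pixels is half the picture's height over the tangent of half this angle, whatever the lens; pixels are square), "cx", "cy" (the principal point, pixels), "dist_coeffs" ([k1, k2, p1, p2, k3] as OpenCV has them; the pictures are not rectified), "extrinsics" (4x4, takes a point from world to camera coordinates); the wrist camera has in their place "mount" (4x4, takes a point from camera to tool coordinates, whose origin is the TCP and whose axes are the flange's). Camera axes: x right, y up, looking along -z (the intrinsics and any distortion apply to the point x, -y, -z); pixel columns grow to the right and rows downward; lengths in m; the calibration is good to about 2 mm. A picture is of the moment at which its call begins: read the wrist's pose just before it. There is no depth.
- env.hand_in(): hands the job in; it is judged then, once.
Trained networks look in a picture, given as the dict that the camera call returned (one of the last four; its "shot" number tells which), for a name from the list of things; names that differ only in an ending like _2 or _b are one class to them, and where a whole thing is asked for, a point or a joint stands for the part that bears it (a point fixed in the world has none). Each returns a list of dicts, best first, with "confidence" (0 to 1); they miss things now and then, are a little off and sometimes report something else, mostly with a low value. They report only what shows in the picture. A call takes as long as a camera call. They do not tell look-alikes from the thing itself.
- env.spot_in(thing, picture): "centre" ([x, y, z] in m, in world coordinates, good to about 4 mm: the middle of the surface that is visible of it).
- env.regions_of(thing, picture): "mask" (400x640 bool, what is visible of it).
- env.landmark_of(thing, picture): "centre" ([x, y, z] in m, in world coordinates, good to about 4 mm: a listed point, or the origin of a listed thing).
The state is a dict: "clock": time; "joint_pos": joint angles; "qvel": joint speeds; "tau": joint torques, N m; "tcp_pos": TCP position; "orientation": TCP orientation; "wrist_force": force on the tool from outside, world axes, zero at the start; "ft_torque": the same for the moment, N m; "finger_gap": finger opening in m; "grip_force": force on a finger pad.
Only numpy, scipy, OpenCV 4.12 (cv2) and the standard library are available. Lean on these libraries where they do the work, as an engineer would, in place of code of your own. Each camera call takes 0.05 s, during which the arm holds its last target. There are 200 camera calls.

## Working session

There is one attempt and no reset: what is moved stays moved. The work goes in short steps, Python scripts to look and compute and a tool call to move; the robot and the scene stay as the last step left them, time stands still between calls to the robot, and variables do not carry over. Pictures are saved under pics/ and viewed, at most 14 in all, crops included, and the job is handed in when it is done.

Besides the shell and the picture viewer there is one more tool, called after ">>>" as a command line: name --argument value ..., lists and objects as JSON in quotes. move_arm: Moves the arm, as the interface text tells. Its arguments: {"type":"object","properties":{"targets":{"type":"array","items":{"type":"array"}},"squeeze":{"type":"number"}},"required":["targets"]}

```bash
mkdir -p pics; ls; python3 - <<'E'
from workcell import env
import cv2,numpy as np
s=env.get_state();print({k:np.round(v,3) for k,v in s.items()})
for n in("scene","top"):
    p=env.read_camera(n);cv2.imwrite(f"pics/{n}0.png",p["pixels"][:,:,::-1])
    print(n,p["fovy"],p["cx"],p["cy"],p["dist_coeffs"],np.round(p["extrinsics"],3).tolist())
    for t in["rack","bar_mid","base_pot_mid","pot1_mid","vase","bowl","wax_tin"]:
        for d in env.landmark_of(t,p)[:7]:print(n,t,np.round(d["centre"],3),round(d["confidence"],2))
E
```

```text
pics
{'clock': np.float64(0.0), 'joint_pos': array([-1.4  ,  0.314,  0.045,  1.304, -0.   ,  1.431]), 'qvel': array([ 0.001, -0.   ,  0.   ,  0.001, -0.   ,  0.001]), 'tau': array([ 1.0000e-03, -4.8063e+01,  2.9853e+01,  1.9000e-02, -0.0000e+00,
       -0.0000e+00]), 'tcp_pos': array([ 0.176, -0.547,  0.23 ]), 'orientation': array([-0.001,  0.988,  0.155, -0.   ]), 'wrist_force': array([-0.106, -0.9  ,  0.101]), 'ft_torque': array([ 0.032, -0.045, -0.025]), 'grip_force': np.float64(0.0), 'finger_gap': np.float64(0.085)}
scene 54.999587819873106 316.0221791930892 198.3995818992523 [-0.03357462  0.          0.          0.          0.        ] [[-0.795, 0.607, 0.004, 0.502], [-0.482, -0.636, 0.602, 0.219], [0.368, 0.476, 0.798, -1.449], [0.0, 0.0, 0.0, 1.0]]
scene rack [ 0.493 -0.014  0.002] 0.66
scene bar_mid [ 0.496 -0.017  0.003] 0.71
scene bar_mid [ 0.494 -0.02   0.152] 0.67
scene base_pot_mid [0.678 0.01  0.054] 0.78
scene base_pot_mid [0.848 0.058 0.062] 0.67
scene base_pot_mid [ 0.793 -0.207  0.062] 0.57
scene base_pot_mid [0.694 0.184 0.056] 0.56
scene pot1_mid [ 0.545 -0.116  0
[... 220 characters left out ...]
8433319 [-0.10558343  0.          0.          0.          0.        ] [[-0.022, -1.0, 0.006, 0.007], [0.998, -0.022, 0.058, -0.632], [-0.057, 0.008, 0.998, -1.235], [0.0, 0.0, 0.0, 1.0]]
top bar_mid [ 0.497 -0.015  0.147] 0.8
top bar_mid [0.534 0.088 0.113] 0.74
top base_pot_mid [0.675 0.006 0.054] 0.91
top base_pot_mid [0.695 0.184 0.057] 0.74
top base_pot_mid [ 0.797 -0.204  0.054] 0.74
top base_pot_mid [0.849 0.06  0.056] 0.58
top pot1_mid [ 0.546 -0.116  0.121] 0.96
top pot1_mid [0.534 0.088 0.116] 0.63
top pot1_mid [ 0.495 -0.013  0.147] 0.58
top vase [ 0.51  0.39 -0.  ] 0.91
top bowl [ 0.559 -0.379 -0.   ] 0.9
top wax_tin [ 0.654 -0.239  0.002] 0.72
top wax_tin [0.51  0.39  0.001] 0.28
```

View pics/scene0.png

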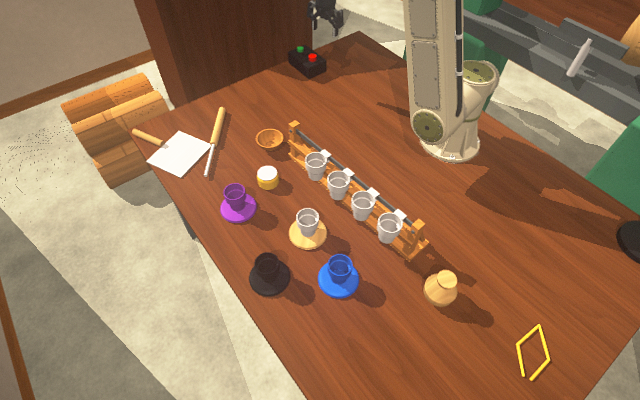

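View pics/top0.png

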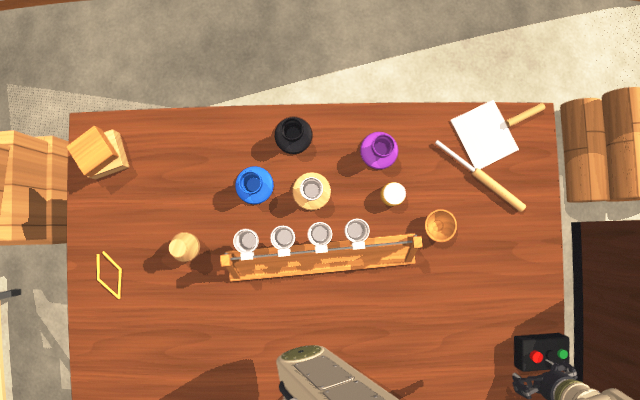

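```bash
python3 - <<'E'
from workcell import env
import numpy as np
for n in("scene","top"):
    p=env.read_camera(n)
    for t in["pot1_mid","pot2_mid","pot3_mid","pot4_mid","pot5_mid","base_pot_mid","bar_mid"]:
        for d in env.landmark_of(t,p):
            if d["confidence"]>.3: print(n,t,np.round(d["centre"],4),round(d["confidence"],2))
E
```

```text
scene pot1_mid [ 0.5427 -0.1182  0.117 ] 0.82
scene pot1_mid [ 0.4933 -0.0159  0.1499] 0.36
scene pot3_mid [ 0.5378 -0.0125  0.1126] 0.76
scene pot3_mid [0.5071 0.3898 0.0039] 0.42
scene pot5_mid [0.5269 0.1884 0.1139] 0.83
scene base_pot_mid [0.8495 0.0582 0.0587] 0.75
scene base_pot_mid [0.6964 0.1834 0.055 ] 0.73
scene base_pot_mid [ 0.7903 -0.2051  0.0606] 0.66
scene bar_mid [ 0.4924 -0.0207  0.1502] 0.74
top pot1_mid [ 0.5472 -0.1152  0.1198] 0.87
top pot2_mid [0.5353 0.0871 0.1107] 0.62
top pot3_mid [ 0.5438 -0.0125  0.1135] 0.78
top pot3_mid [ 0.5086  0.3921 -0.0006] 0.57
top pot5_mid [0.5262 0.1926 0.1101] 0.68
top pot5_mid [0.5101 0.3923 0.    ] 0.44
top base_pot_mid [0.8497 0.0593 0.0569] 0.85
top base_pot_mid [0.6728 0.0074 0.0563] 0.72
top base_pot_mid [0.6907 0.1848 0.0581] 0.7
top base_pot_mid [ 0.7955 -0.2066  0.0555] 0.58
```

Four pots hang (scene view pixels (316,165), (338,185), (363,206), (389,228)), so one end place is empty. The bench pot is on the wooden foot at (307,222), near world (0.675, 0.007). The purple, black and blue look-alikes stand around it. I'll go above the second pot first.

>>> move_arm --targets '[[[170,-132,-10],[0,0,0],-1],[[170,-132,-10],[0,0,0],-1],[[170,-132,-10],[0,0,0],-1],[[170,-132,-10],[0,0,0],-1]]'

```text
clock: 2.1
tcp_pos: [0.2985, -0.3672, 0.2418]
orientation: [0.0, 0.988, 0.156, 0.0]
wrist_force: [-0.1, -0.7, -0.2]
finger_gap: 0.0855
grip_force: 0.0
```

>>> move_arm --targets '[[[170,-132,-10],[0,0,0],-1],[[170,-132,-10],[0,0,0],-1],[[170,-132,-10],[0,0,0],-1],[[170,-132,-10],[0,0,0],-1]]'

```text
clock: 2.6
tcp_pos: [0.42, -0.1896, 0.2518]
orientation: [0.0, 0.988, 0.156, 0.0]
wrist_force: [0.2, -0.6, -0.1]
finger_gap: 0.0855
grip_force: 0.0
```

>>> move_arm --targets '[[[170,-132,-10],[0,0,1.43],-1],[[170,-132,-10],[0,0,1.43],-1],[[170,-132,-10],[0,0,1.43],-1],[[170,-132,-10],[0,0,1.43],-1],[[170,-132,-10],[0,0,1.43],-1]]'

```text
clock: 3.22
tcp_pos: [0.5414, -0.0123, 0.261]
orientation: [-0.0, 0.999, 0.033, 0.0]
wrist_force: [-0.0, -0.1, -0.1]
finger_gap: 0.0857
grip_force: 0.0
```

```bash
cat > h.py <<'E'
from workcell import env
import numpy as np, cv2
from scipy.spatial.transform import Rotation as R
from scipy.optimize import least_squares
def pose(s=None):
    s=s or env.get_state(); return np.array(s["tcp_pos"]),R.from_quat(np.roll(s["orientation"],-1))
def delta(p,yaw,tilt=0):
    """shift(mm), turn(10deg) from measured pose to p, tool x at yaw, swung by tilt deg"""
    c,r=pose(); t=R.from_euler('z',yaw)*R.from_euler('x',np.pi)*R.from_euler('y',tilt,degrees=True)
    return np.round(r.inv().apply(np.array(p)-c)*1e3,1), np.round(np.degrees((r.inv()*t).as_rotvec())/10,3)
def find(t,cams=("scene","top"),n=1,near=None,rad=.05,z=None,ztol=.02):
    out=[]
    for _ in range(n):
        for c in cams:
            p=env.read_camera(c)
            for d in env.landmark_of(t,p):
                q=np.array(d["centre"])
                if d["confidence"]>.3 and (near is None or np.hypot(*(q-near)[:2])<rad) and (z is None or abs(q[2]-z)<ztol): out.append(q)
    return np.array(out)
E
python3 - <<'E'
from h import *
s=env.get_state();print(s["clock"],s["tcp_pos"],np.round(pose(s)[1].as_matrix(),3),s["joint_pos"])
import itertools
pts=[]
for cam in("scene","top","wrist"):
  for k in range(3):
    p=env.read_camera(cam)
    for i in range(1,6):
        for d in env.landmark_of(f"pot{i}_mid",p):
            if d["confidence"]>.4 and abs(d["centre"][2]-.1155)<.012: pts.append((cam,i,*d["centre"]))
P=np.array([q[2:] for q in pts])
def model(v):
    e=[]
    for q in P:
        x,y=np.cos(v[2])*(q[0]-v[0])+np.sin(v[2])*(q[1]-v[1]), -np.sin(v[2])*(q[0]-v[0])+np.cos(v[2])*(q[1]-v[1])
        e+= [x-.0445, y-.102*np.round(y/.102)]
    return e
f=least_squares(model,[.4965,-.016,.06],loss='soft_l1',f_scale=.004);print("rack",f.x)
r=np.array(f.fun).reshape(-1,2)*1e3
for q,e in zip(pts,r):print(q[0],q[1],np.round(q[2:],4),np.round(e,1))
print(find("bar_mid",n=1,z=.15)); print(find("base_pot_mid",n=2,near=np.array([.675,.007,0])))
cv2.imwrite("pics/w1.png",p["pixels"][:,:,::-1]); print(p["mount"])
E
```

```text
3.225 [ 0.54136233 -0.01228451  0.26102823] [[ 0.998  0.065  0.   ]
 [ 0.065 -0.998  0.   ]
 [ 0.    -0.    -1.   ]] [-1.71034551e-01  2.40909437e-01  2.11690623e-02  1.35088615e+00
  1.18690963e-04  2.90503395e+00]
rack [ 0.49553033 -0.01669603  0.06229724]
scene 1 [ 0.5457 -0.1167  0.1171] [-0.7 -0.9]
scene 2 [0.5345 0.0874 0.1138] [ 0.9 -0.5]
scene 3 [ 0.5411 -0.0148  0.1156] [ 1.1 -0.9]
scene 5 [0.527  0.189  0.1141] [-0.3 -0.7]
scene 1 [ 0.5467 -0.1179  0.1164] [ 0.3 -2.2]
scene 3 [ 0.5415 -0.0141  0.1132] [ 1.5 -0.3]
scene 3 [0.5273 0.1885 0.1145] [-0.  -1.2]
scene 5 [0.528  0.188  0.1137] [ 0.7 -1.7]
scene 1 [ 0.5449 -0.1168  0.1169] [-1.5 -1. ]
scene 2 [0.5325 0.0847 0.1155] [-1.3 -3.1]
scene 3 [ 0.5388 -0.0165  0.1141] [-1.3 -2.5]
scene 5 [0.5244 0.1873 0.1155] [-3.  -2.2]
top 1 [ 0.545  -0.1154  0.1191] [-1.3  0.4]
top 2 [0.5353 0.0871 0.1128] [ 1.7 -0.9]
top 2 [0.5334 0.0866 0.1167] [-0.3 -1.3]
top 5 [0.5246 0.1921 0.1142] [-2.5  2.6]
top 1 [ 0.547  -0.1161  0.1201] [ 0.7 -0.4]
top 2 [0.5336 0.089  0.1132] [0.1 1.1]
top 5 [0.5279 0.1909 0.1136] [0.7 1.2]
wrist 1 [ 0.5443 -
[... 245 characters left out ...]
wrist 3 [ 0.5438 -0.0122  0.116 ] [4.  1.5]
wrist 5 [0.5241 0.1908 0.1112] [-3.1  1.3]
wrist 1 [ 0.5426 -0.1148  0.1204] [-3.6  1.2]
wrist 2 [0.531  0.0885 0.1132] [-2.5  0.8]
wrist 2 [ 0.5454 -0.0159  0.1136] [ 5.3 -2.3]
wrist 3 [ 0.5433 -0.011   0.1152] [3.5 2.7]
wrist 5 [0.5293 0.1924 0.113 ] [2.2 2.6]
[[ 0.4952 -0.0206  0.1531]]
[[0.6715 0.0099 0.0542]
 [0.6725 0.0071 0.0536]
 [0.6722 0.0059 0.0558]
 [0.6724 0.0077 0.0545]]
[[ 1.21791009e-03  9.50406086e-01  3.11009306e-01  8.00186313e-02]
 [ 9.99999242e-01 -1.21307342e-03 -2.08986713e-04  6.29956856e-04]
 [ 1.78654878e-04  3.11009325e-01 -9.50406843e-01 -1.42481000e-01]
 [ 0.00000000e+00  0.00000000e+00  0.00000000e+00  1.00000000e+00]]
```

View pics/w1.png

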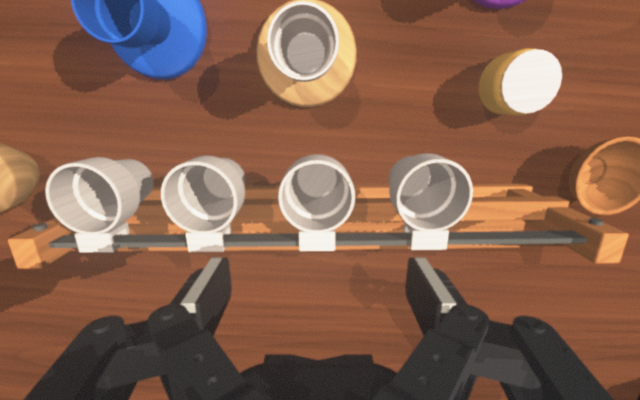

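The wrist view shows four pots with rims at about (95,197), (204,196), (317,196) and (431,193), and the bar along row 240. I'll overlay the model on it to check the rack to about 1 mm.

```bash
cat >> h.py <<'E'
def proj(p,X,T=None):
    """world points -> pixels; T = tool pose (pos,rot) for the wrist camera"""
    f=200/np.tan(np.radians(p["fovy"]/2)); K=np.array([[f,0,p["cx"]],[0,f,p["cy"]],[0,0,1]])
    if "mount" in p:
        M=np.eye(4); M[:3,:3]=T[1].as_matrix(); M[:3,3]=T[0]; E=np.linalg.inv(M@p["mount"])
    else: E=p["extrinsics"]
    C=np.atleast_2d(X)@E[:3,:3].T+E[:3,3]; C=C*[1,-1,-1]
    return cv2.projectPoints(C,np.zeros(3),np.zeros(3),K,np.array(p["dist_coeffs"]))[0][:,0]
RACK=[.4955,-.0165,.0623]
def rk(x,y,z,v=None):
    v=v or RACK; c,s=np.cos(v[2]),np.sin(v[2]); return np.stack(np.broadcast_arrays(v[0]+c*x-s*y,v[1]+s*x+c*y,z),-1)
E
python3 - <<'E'
from h import *
T=pose();p=env.read_camera("wrist")
im=cv2.resize(p["pixels"][:,:,::-1],None,fx=2,fy=2,interpolation=cv2.INTER_CUBIC)
a=np.linspace(0,2*np.pi,60)
def line(X,c): cv2.polylines(im,[np.int32(proj(p,X,T)*32+16)],False,c,1,cv2.LINE_AA,4)
for y in(-.102,0,.102,.204): line(rk(.0445+.033*np.cos(a),y+.033*np.sin(a),.153),(0,255,0))
for x in(-.0025,.0025): line(rk(x,np.linspace(-.25,.25,20),.15),(0,0,255))
b=[.6725,.0075]
line(np.stack([b[0]+.033*np.cos(a),b[1]+.033*np.sin(a),a*0+.093],-1),(0,255,0))
cv2.imwrite("pics/o1.png",im[0:540,80:880])
E
```

```text
(no output)
```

View pics/o1.png

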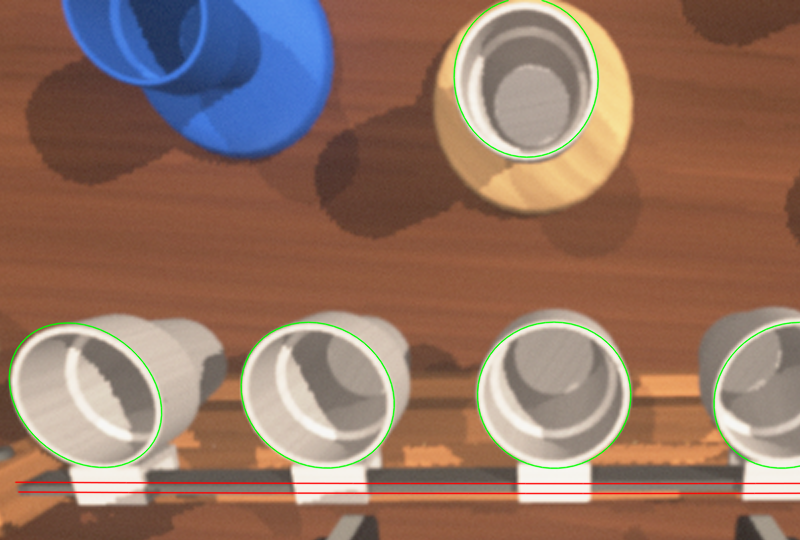

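The overlay fits to about 1 mm: the rims match at (554,394), (318,394) and (85,394) in the crop. The bench pot sits about 1 mm nearer than estimated.

```bash
python3 - <<'E'
from h import *
print(delta(rk(.0445,0,.117),RACK[2]))
# swing table: shift (tool axes) for pivot at (-44.5,-33), ease 5mm at 33deg
for t in(7,14,21,28,33):
    a=np.radians(t);P=np.array([-44.5,0,-33.]);d=P-R.from_euler('y',a).apply(P);d[0]-=5*t/33;d[2]-=.7
    print(t,np.round(d,1))
E
```

```text
(array([ -0.4,  -0.8, 144.3]), array([ 0.001, -0.   , -0.006]))
7 [ 2.6  0.  -6.4]
14 [  4.5   0.  -12.4]
21 [  5.7   0.  -18.8]
28 [  6.    0.  -25.5]
33 [  5.8   0.  -30.3]
```

>>> move_arm --targets '[[[-0.4,-0.8,40],[0,0,0],-1],[[-0.4,-0.8,80],[0,0,0],-1],[[-0.4,-0.8,115],[0,0,0],-1],[[-0.4,-0.8,135],[0,0,0],-1],[[-0.4,-0.8,144],[0,0,0],-1]]' --squeeze 40

```text
clock: 7.2
tcp_pos: [0.5391, -0.0136, 0.116]
orientation: [-0.0, 1.0, 0.031, -0.001]
wrist_force: [0.7, -0.6, 0.7]
finger_gap: 0.0852
grip_force: 0.0
```

>>> move_arm --targets '[[[0,0,0],[0,0,0],-0.2],[[0,0,0],[0,0,0],0.2],[[0,0,0],[0,0,0],1],[[0,0,0],[0,0,0],1],[[0,0,0],[0,0,0],1]]' --squeeze 40

```text
clock: 7.82
tcp_pos: [0.5401, -0.0137, 0.1179]
orientation: [0.0, 1.0, 0.031, 0.0]
wrist_force: [-1.4, 0.0, 2.0]
finger_gap: 0.0656
grip_force: 45.2
```

```bash
python3 - <<'E'
from h import *
s=env.get_state();print(s["tcp_pos"],s["wrist_force"],s["ft_torque"],s["finger_gap"],s["grip_force"])
p=env.read_camera("wrist");cv2.imwrite("pics/w2.png",p["pixels"][:,:,::-1])
E
```

```text
[ 0.54008209 -0.01374995  0.11785738] [-1.43229203  0.03290615  1.99477408] [0.16930191 0.32985348 0.0633099 ] 0.06556290380264151 45.198650016009196
```

View pics/w2.png

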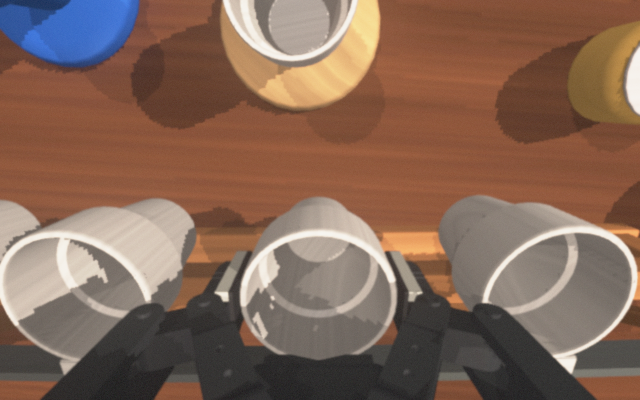

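The grip is sound: the fingers stand on both sides of the collar at (232,275) and (405,275). The wrist force is only 2 N.

>>> move_arm --targets '[[[1.4,0,-3.5],[0,0.35,0],1],[[2.6,0,-6.4],[0,0.7,0],1],[[3.6,0,-9.4],[0,1.05,0],1],[[4.5,0,-12.4],[0,1.4,0],1],[[4.5,0,-12.4],[0,1.4,0],1]]'

```text
clock: 8.5
tcp_pos: [0.5434, -0.0135, 0.1297]
orientation: [-0.004, 0.992, 0.03, 0.122]
wrist_force: [-0.3, 1.4, -1.1]
finger_gap: 0.0649
grip_force: 44.9
```

```bash
python3 - <<'E'
from h import *
s=env.get_state();print(s["tcp_pos"],s["wrist_force"],s["ft_torque"],s["finger_gap"])
a0=14;P=np.array([-44.5,0,-33.])
def d(t):
    e=P-R.from_euler('y',t,degrees=True).apply(P);e[0]-=5*t/33;e[2]-=.7;return e
for t in(17.5,21,24.5,28,31,33): print(t,np.round(R.from_euler('y',-a0,degrees=True).apply(d(t)-d(a0)),1))
a=33
print("at33: up20",np.round(R.from_euler('y',-33,degrees=True).apply([[0,0,-10],[0,0,-20],[4,0,-40],[20,0,-70]]),1))
E
```

```text
[ 0.54338025 -0.01345582  0.12967081] [-0.28644916  1.40465687 -1.09630861] [-0.06592545  0.2430168  -0.02244726] 0.06489580016355154
17.5 [ 1.4  0.  -2.9]
21 [ 2.7  0.  -5.9]
24.5 [ 3.7  0.  -9. ]
28 [  4.6   0.  -12.3]
31 [  5.2   0.  -15.1]
33 [  5.5   0.  -17. ]
at33: up20 [[  5.4   0.   -8.4]
 [ 10.9   0.  -16.8]
 [ 25.1   0.  -31.4]
 [ 54.9   0.  -47.8]]
```

>>> move_arm --targets '[[[1.4,0,-2.9],[0,0.35,0],1],[[2.7,0,-5.9],[0,0.7,0],1],[[3.7,0,-9],[0,1.05,0],1],[[4.6,0,-12.3],[0,1.4,0],1],[[5.5,0,-17],[0,1.9,0],1]]'

```text
clock: 9.12
tcp_pos: [0.5465, -0.0137, 0.148]
orientation: [-0.009, 0.958, 0.029, 0.285]
wrist_force: [0.3, 0.3, -1.4]
finger_gap: 0.065
grip_force: 44.9
```

>>> move_arm --targets '[[[0,0,0],[0,0,0],1],[[0,0,0],[0,0,0],1],[[2.7,0,-4.2],[0,0,0],1],[[5.4,0,-8.4],[0,0,0],1],[[10.9,0,-16.8],[0,0,0],1]]'

```text
clock: 9.75
tcp_pos: [0.5456, -0.0133, 0.1678]
orientation: [-0.009, 0.959, 0.029, 0.283]
wrist_force: [-0.1, 0.8, -1.4]
finger_gap: 0.065
grip_force: 44.9
```

```bash
python3 - <<'E'
from h import *
s=env.get_state();print(s["tcp_pos"],s["wrist_force"],s["ft_torque"],s["finger_gap"])
p=env.read_camera("wrist");cv2.imwrite("pics/w3.png",p["pixels"][:,:,::-1])
E
```

```text
[ 0.54555681 -0.01331134  0.16778901] [-0.12172987  0.7524603  -1.43994779] [-0.05519274  0.61547058 -0.04974917] 0.06504861941352298
```

View pics/w3.png

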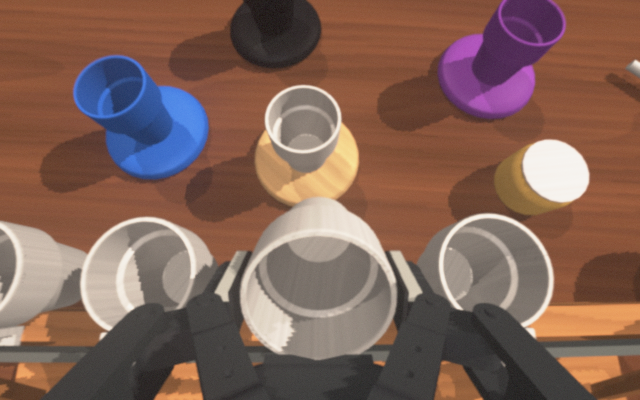

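The pot is off the bar: its rim is at (320,290), the toe is clear, and it hasn't shifted in the grip. The bench pot is still at (303,125). Next I carry it across.

```bash
python3 - <<'E'
from h import *
b=find("base_pot_mid",n=2,near=np.array([.672,.0075,0]));print(np.round(b,4),b.mean(0))
print(delta([.56,-.013,.23],RACK[2],33))
print(delta([.671,.0075,.165],RACK[2]), delta([.62,0,.21],RACK[2],10))
E
```

```text
[[0.6715 0.0071 0.0557]
 [0.6744 0.0081 0.0534]
 [0.6736 0.007  0.055 ]
 [0.6758 0.0065 0.0544]] [0.673825 0.007175 0.054625]
(array([ 46.6,   0.6, -44.7]), array([ 0.003,  0.003, -0.006]))
(array([105.2, -13.1,  70.8]), array([ 1.000e-03, -3.297e+00, -6.000e-03])) (array([86.6, -8.7,  5.1]), array([ 2.000e-03, -2.297e+00, -6.000e-03]))
```

>>> move_arm --targets '[[[30,0.5,-36],[0,0,0],1],[[60,-3,-38],[0,-0.7,0],1],[[75,-6,-15],[0,-1.5,0],1],[[87,-9,5],[0,-2.3,0],1],[[98,-11,40],[0,-2.9,0],1]]'

```text
clock: 10.82
tcp_pos: [0.6512, 0.004, 0.1886]
orientation: [-0.001, 0.999, 0.031, 0.035]
wrist_force: [0.2, 0.1, -0.3]
finger_gap: 0.0655
grip_force: 45.3
```

```bash
cat >> h.py <<'E'
def show(fn,circles,crop=None):
    T=pose();p=env.read_camera("wrist");a=np.linspace(0,2*np.pi,90)
    im=cv2.resize(p["pixels"][:,:,::-1],None,fx=2,fy=2,interpolation=cv2.INTER_CUBIC)
    for x,y,z,r in circles: cv2.polylines(im,[np.int32(proj(p,np.stack([x+r*np.cos(a),y+r*np.sin(a),a*0+z],-1),T)*32+16)],False,(0,255,0),1,cv2.LINE_AA,4)
    if crop: im=im[crop[0]:crop[1],crop[2]:crop[3]]
    cv2.imwrite(fn,im)
E
python3 - <<'E'
from h import *
print(pose()[0]);print(delta([.672,.0075,.165],RACK[2]))
E
```

```text
[0.65117333 0.00400593 0.18863225]
(array([19.3, -2.2, 25.1]), array([ 0.006, -0.405, -0.005]))
```

>>> move_arm --targets '[[[19.3,-2.2,25],[0,-0.4,0],1],[[19.3,-2.2,25],[0,-0.4,0],1],[[19.3,-2.2,25],[0,-0.4,0],1]]'

```text
clock: 11.2
tcp_pos: [0.6693, 0.0074, 0.1633]
orientation: [-0.0, 1.0, 0.031, -0.0]
wrist_force: [-0.3, -0.1, -0.8]
finger_gap: 0.0654
grip_force: 45.2
```

```bash
python3 - <<'E'
from h import *
c=pose()[0];print(c,delta([.672,.0075,.1],RACK[2]))
p=env.read_camera("wrist")
b=find("base_pot_mid",n=2,near=np.array([.672,.0075,0]));print(np.round(b,4),b.mean(0))
show("pics/o2.png",[(.672,.0075,.093,.033),(.672,.0075,.018,.06),(c[0],c[1],c[2]+.0352,.033)],(150,750,240,1040))
E
```

```text
[0.66929102 0.0074266  0.16329948] (array([ 2.7,  0.1, 63.3]), array([-0.   ,  0.002, -0.006]))
[[0.6706 0.0071 0.0551]
 [0.6722 0.0084 0.0515]] [0.6714  0.00775 0.0533 ]
```

View pics/o2.png

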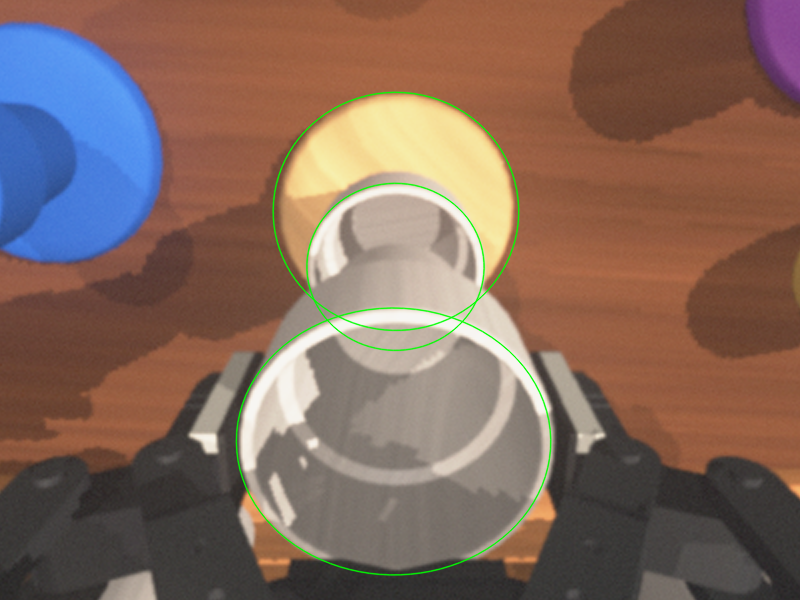

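Both rims match the overlay: bench rim at (396,265), held rim at (394,440). I'll lower it in.

>>> move_arm --targets '[[[2,0.1,5],[0,0,0],1],[[2,0.1,20],[0,0,0],1],[[2,0.1,35],[0,0,0],1],[[2,0.1,50],[0,0,0],1],[[2,0.1,60],[0,0,0],1]]'

```text
clock: 12.32
tcp_pos: [0.6707, 0.0075, 0.1018]
orientation: [-0.0, 1.0, 0.031, -0.001]
wrist_force: [-0.1, -0.5, -1.6]
finger_gap: 0.0653
grip_force: 45.2
```

>>> move_arm --targets '[[[0,0,4],[0,0,0],1],[[0,0,7],[0,0,0],1],[[0,0,9],[0,0,0],1],[[0,0,9],[0,0,0],1]]'

```text
clock: 12.82
tcp_pos: [0.6716, 0.0074, 0.095]
orientation: [0.0, 1.0, 0.031, 0.0]
wrist_force: [1.0, 0.4, -1.7]
finger_gap: 0.0655
grip_force: 45.2
```

```bash
python3 - <<'E'
from h import *
s=env.get_state();print(s["tcp_pos"],s["wrist_force"],s["ft_torque"],s["finger_gap"]);print(delta([.672,.0075,.088],RACK[2]))
E
```

```text
[0.67164186 0.00744025 0.09501071] [ 0.95745184  0.38530365 -1.66112847] [-0.02854341 -0.02224735  0.04522968] 0.0655360336694906
(array([ 0.4, -0. ,  7. ]), array([ 0.001, -0.003, -0.006]))
```

>>> move_arm --targets '[[[0.2,0,2],[0,0,0],1],[[0.3,0,4],[0,0,0],1],[[0.3,0,5.5],[0,0,0],1],[[0.3,0,5.5],[0,0,0],1]]'

```text
clock: 13.32
tcp_pos: [0.6716, 0.0075, 0.089]
orientation: [0.0, 1.0, 0.031, -0.0]
wrist_force: [0.1, 0.2, -1.6]
finger_gap: 0.0653
grip_force: 45.2
```

>>> move_arm --targets '[[[0,0,0.7],[0,0,0],1],[[0,0,1.4],[0,0,0],1],[[0,0,1.4],[0,0,0],1]]'

```text
clock: 13.7
tcp_pos: [0.6718, 0.0075, 0.0882]
orientation: [0.0, 1.0, 0.031, 0.0]
wrist_force: [-0.9, 0.1, 0.8]
finger_gap: 0.0657
grip_force: 45.6
```

Contact, as predicted at z of about 88 mm. I'll press a little, then release slowly.

>>> move_arm --targets '[[[0,0,0.5],[0,0,0],1],[[0,0,1],[0,0,0],1],[[0,0,1],[0,0,0],1]]'

```text
clock: 14.08
tcp_pos: [0.6718, 0.0075, 0.0881]
orientation: [0.0, 1.0, 0.031, 0.0]
wrist_force: [-3.8, 0.3, 5.8]
finger_gap: 0.0652
grip_force: 46.3
```

>>> move_arm --targets '[[[0,0,0],[0,0,0],0.0],[[0,0,0],[0,0,0],-0.5],[[0,0,0],[0,0,0],-1],[[0,0,0],[0,0,0],-1],[[0,0,0],[0,0,0],-1]]'

```text
clock: 14.7
tcp_pos: [0.6718, 0.0074, 0.0866]
orientation: [0.0, 1.0, 0.031, -0.0]
wrist_force: [0.4, 1.2, 1.1]
finger_gap: 0.0855
grip_force: 0.0
```

>>> move_arm --targets '[[[0,0,-20],[0,0,0],-1],[[0,0,-60],[0,0,0],-1],[[0,0,-110],[0,0,0],-1],[[-60,0,-160],[0,0,0],-1],[[-120,0,-160],[0,0,0],-1]]'

```text
clock: 15.32
tcp_pos: [0.5636, 0.0003, 0.2481]
orientation: [0.001, 1.0, 0.031, 0.003]
wrist_force: [-0.3, -0.2, 0.7]
finger_gap: 0.0854
grip_force: 0.0
```

```bash
python3 - <<'E'
from h import *
print(pose()[0]);
show("pics/o3.png",[(.672,.0075,.123,.033),(.672,.0075,.093,.033),(*rk(.0445,.102,.153),.033),(*rk(.0445,-.102,.153),.033)],(0,600,240,1040))
for k in(1,2,3,5): print(np.round(find(f"pot{k}_mid",n=1,near=np.array([.672,.0075,0])),4).tolist())
print(delta(rk(.0445,.102,.26),RACK[2]),delta(rk(.0445,.102,.117),RACK[2]))
E
```

```text
[5.63585711e-01 2.96514315e-04 2.48148066e-01]
[]
[]
[[0.6719, 0.0069, 0.0832], [0.6742, 0.0057, 0.0844]]
[]
(array([-23.2, -88.9, -14.7]), array([ 0.   ,  0.001, -0.006])) (array([-23.2, -88.9, 128.3]), array([ 0.   ,  0.001, -0.006]))
```

View pics/o3.png

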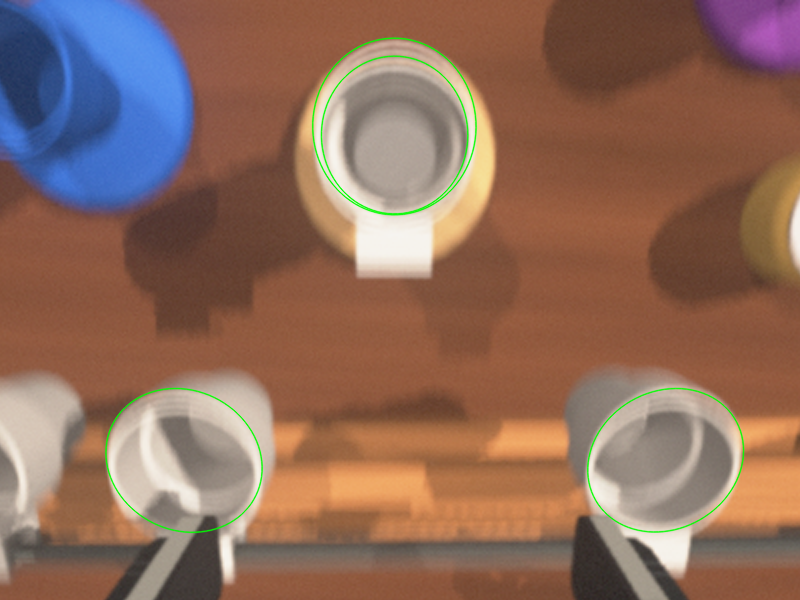

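The first pot is nested at (394,130), matching the 123 mm rim circle, and its middle reads at 84 mm. Next is the pot in the +102 place.

>>> move_arm --targets '[[[-15,-89,-10],[0,0,0],-1],[[-15,-89,-10],[0,0,0],-1],[[-15,-89,-10],[0,0,0],-1],[[-15,-89,-10],[0,0,0],-1]]'

```text
clock: 16.68
tcp_pos: [0.5419, 0.0883, 0.2554]
orientation: [0.0, 1.0, 0.031, 0.0]
wrist_force: [-0.4, -0.5, 0.0]
finger_gap: 0.0853
grip_force: 0.0
```

```bash
python3 - <<'E'
from h import *
print(pose()[0],delta(rk(.0445,.102,.117),RACK[2]))
show("pics/o4.png",[(*rk(.0445,.204,.153),.033),(*rk(.0445,.102,.153),.033),(*rk(.0445,-.102,.153),.033)],(200,600,40,840))
E
```

```text
[0.54185969 0.08827764 0.25541821] (array([ -8.3,  -0.4, 138.4]), array([ 0.003, -0.001, -0.006]))
```

View pics/o4.png

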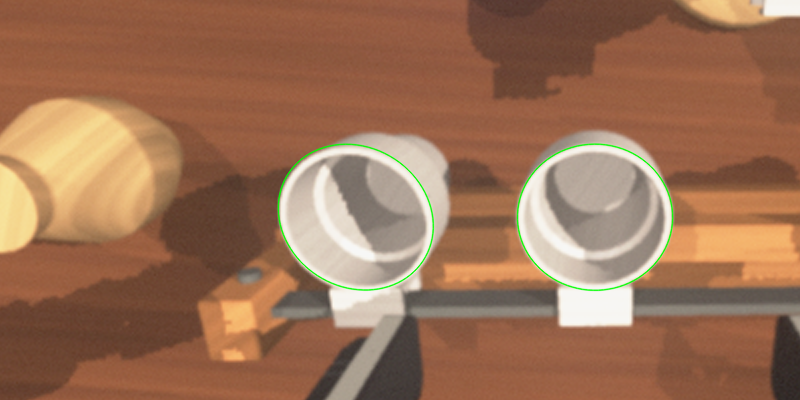

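The model still fits: rims at (595,217) and (356,217).

>>> move_arm --targets '[[[-8.3,-0.4,30],[0,0,0],-1],[[-8.3,-0.4,70],[0,0,0],-1],[[-8.3,-0.4,110],[0,0,0],-1],[[-8.3,-0.4,130],[0,0,0],-1],[[-8.3,-0.4,138],[0,0,0],-1]]'

```text
clock: 17.35
tcp_pos: [0.5326, 0.0874, 0.1159]
orientation: [0.0, 1.0, 0.03, -0.001]
wrist_force: [-0.3, 0.2, 0.2]
finger_gap: 0.0854
grip_force: 0.0
```

>>> move_arm --targets '[[[0,0,0],[0,0,0],-0.2],[[0,0,0],[0,0,0],0.2],[[0,0,0],[0,0,0],1],[[0,0,0],[0,0,0],1],[[0,0,0],[0,0,0],1]]' --squeeze 40

```text
clock: 17.98
tcp_pos: [0.5338, 0.0885, 0.1181]
orientation: [0.0, 1.0, 0.031, 0.001]
wrist_force: [-0.5, -1.6, 1.7]
finger_gap: 0.0649
grip_force: 45.2
```

```bash
python3 - <<'E'
from h import *
s=env.get_state();print(delta(rk(.0445,.102,.1179),RACK[2]),s["wrist_force"],s["ft_torque"])
E
```

```text
(array([-0.3,  0.4,  0.2]), array([ 0.003, -0.007, -0.006])) [-0.45002364 -1.61188526  1.65274259] [-0.27824454  0.1193396   0.06223304]
```

>>> move_arm --targets '[[[1.4,0,-3.5],[0,0.35,0],1],[[2.6,0,-6.4],[0,0.7,0],1],[[3.6,0,-9.4],[0,1.05,0],1],[[4.5,0,-12.4],[0,1.4,0],1],[[4.5,0,-12.4],[0,1.4,0],1]]'

```text
clock: 18.6
tcp_pos: [0.5366, 0.0891, 0.1299]
orientation: [-0.004, 0.992, 0.031, 0.122]
wrist_force: [-0.1, -0.0, -1.8]
finger_gap: 0.0654
grip_force: 45.0
```

>>> move_arm --targets '[[[1.4,0,-2.9],[0,0.35,0],1],[[2.7,0,-5.9],[0,0.7,0],1],[[3.7,0,-9],[0,1.05,0],1],[[4.6,0,-12.3],[0,1.4,0],1],[[5.5,0,-17],[0,1.9,0],1]]'

```text
clock: 19.23
tcp_pos: [0.5399, 0.089, 0.1481]
orientation: [-0.009, 0.958, 0.029, 0.285]
wrist_force: [0.5, 0.2, -1.2]
finger_gap: 0.0651
grip_force: 45.0
```

>>> move_arm --targets '[[[0,0,0],[0,0,0],1],[[0,0,0],[0,0,0],1],[[2.7,0,-4.2],[0,0,0],1],[[5.4,0,-8.4],[0,0,0],1],[[10.9,0,-16.8],[0,0,0],1]]'

```text
clock: 19.85
tcp_pos: [0.539, 0.0889, 0.1679]
orientation: [-0.009, 0.959, 0.029, 0.283]
wrist_force: [0.3, 0.5, -1.6]
finger_gap: 0.0652
grip_force: 45.0
```

>>> move_arm --targets '[[[5.4,0,-8.4],[0,0,0],1],[[10.9,0,-16.8],[0,0,0],1],[[23,0,-35],[0,0,0],1],[[32,0,-50],[0,0,0],1],[[32,0,-50],[0,0,0],1]]'

```text
clock: 20.48
tcp_pos: [0.54, 0.0889, 0.2298]
orientation: [-0.009, 0.958, 0.029, 0.286]
wrist_force: [0.2, -0.5, -1.3]
finger_gap: 0.065
grip_force: 45.0
```

```bash
python3 - <<'E'
from h import *
s=env.get_state();print(s["tcp_pos"],s["wrist_force"],s["finger_gap"])
for c in("scene","top","wrist"):
    p=env.read_camera(c)
    for t in("base_pot_mid","pot1_mid","pot3_mid"):
        for d in env.landmark_of(t,p):
            q=d["centre"]
            if d["confidence"]>.3 and .6<q[0]<.76 and -.1<q[1]<.1: print(c,t,np.round(q,4),round(d["confidence"],2))
print(delta([.672,.0075,.195],RACK[2]))
E
```

```text
[0.53999298 0.08889177 0.22975236] [ 0.19061501 -0.52315492 -1.29437713] 0.0649991788068015
scene base_pot_mid [0.6745 0.0088 0.051 ] 0.63
scene pot3_mid [0.6724 0.006  0.0848] 0.93
top base_pot_mid [0.6751 0.0077 0.0568] 0.96
top pot3_mid [0.6735 0.0148 0.0849] 0.93
wrist base_pot_mid [0.6699 0.0062 0.0586] 0.7
wrist pot3_mid [0.6774 0.0085 0.0861] 0.56
(array([90.1, 89.4, 96.5]), array([ 2.000e-03, -3.298e+00, -6.000e-03]))
```

>>> move_arm --targets '[[[18,18,10],[0,-0.7,0],1],[[38,36,30],[0,-1.4,0],1],[[57,54,50],[0,-2.1,0],1],[[76,72,75],[0,-2.8,0],1],[[90,89,96],[0,-3.3,0],1]]'

```text
clock: 21.7
tcp_pos: [0.6739, 0.0071, 0.195]
orientation: [0.0, 1.0, 0.031, -0.001]
wrist_force: [0.8, -0.5, -1.0]
finger_gap: 0.0649
grip_force: 45.0
```

>>> move_arm --targets '[[[0,0,0],[0,0,0],1],[[0,0,0],[0,0,0],1]]'

```text
clock: 21.95
tcp_pos: [0.6715, 0.008, 0.1947]
orientation: [-0.0, 1.0, 0.031, -0.0]
wrist_force: [-1.3, 0.2, -0.9]
finger_gap: 0.0658
grip_force: 45.0
```

```bash
python3 - <<'E'
from h import *
c=pose()[0];print(c,delta([.672,.0075,.118],RACK[2]))
for cam in("scene","top"):
    p=env.read_camera(cam)
    for t in("base_pot_mid","pot3_mid"):
        for d in env.landmark_of(t,p):
            q=d["centre"]
            if d["confidence"]>.3 and .6<q[0]<.76 and -.1<q[1]<.1: print(cam,t,np.round(q,4),round(d["confidence"],2))
show("pics/o5.png",[(.672,.0075,.123,.033),(c[0],c[1],c[2]+.0352,.033)],(150,750,240,1040))
E
```

```text
[0.67148927 0.00800786 0.19469406] (array([ 0.5,  0.6, 76.7]), array([-0.002,  0.004, -0.007]))
scene base_pot_mid [0.6728 0.008  0.0545] 0.93
scene pot3_mid [0.6702 0.0055 0.0828] 0.77
```

View pics/o5.png

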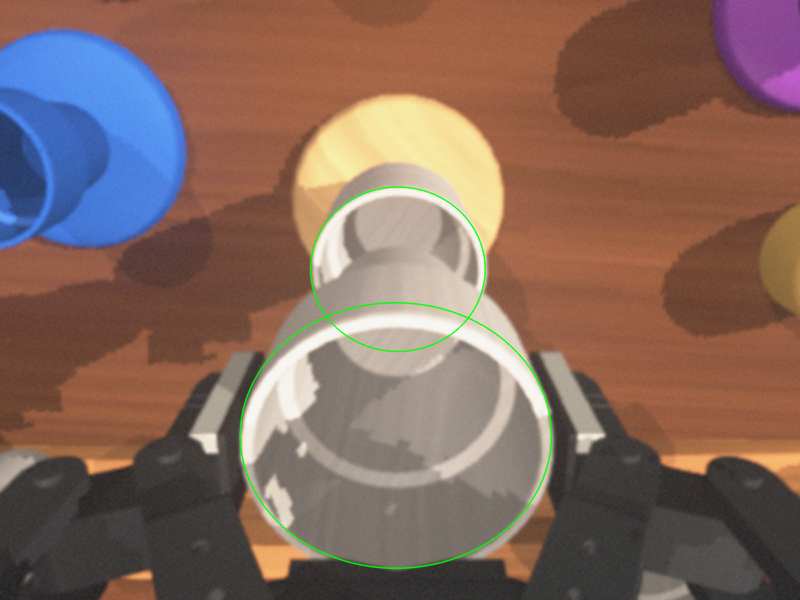

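The stack rim is as predicted at (398,268). The held rim sits 1–2 mm nearer the robot than assumed, so I'll add 1.5 mm while lowering.

>>> move_arm --targets '[[[1.5,0.4,12],[0,0,0],1],[[1.5,0.4,27],[0,0,0],1],[[1.5,0.4,42],[0,0,0],1],[[1.5,0.4,56],[0,0,0],1],[[1.5,0.4,66],[0,0,0],1]]'

```text
clock: 22.92
tcp_pos: [0.6726, 0.0076, 0.1279]
orientation: [-0.0, 1.0, 0.031, -0.001]
wrist_force: [0.4, -0.2, -1.9]
finger_gap: 0.0655
grip_force: 45.0
```

>>> move_arm --targets '[[[0,0,3],[0,0,0],1],[[0,0,6],[0,0,0],1],[[0,0,8],[0,0,0],1],[[0,0,9],[0,0,0],1],[[0,0,9],[0,0,0],1]]'

```text
clock: 23.55
tcp_pos: [0.6732, 0.0076, 0.1208]
orientation: [0.0, 1.0, 0.031, 0.0]
wrist_force: [-0.1, -0.6, -1.3]
finger_gap: 0.0652
grip_force: 45.0
```

>>> move_arm --targets '[[[0,0,0.7],[0,0,0],1],[[0,0,1.4],[0,0,0],1],[[0,0,1.4],[0,0,0],1]]'

```text
clock: 23.92
tcp_pos: [0.6731, 0.0076, 0.1191]
orientation: [0.0, 1.0, 0.031, -0.0]
wrist_force: [0.4, -0.6, -2.0]
finger_gap: 0.0654
grip_force: 45.0
```

>>> move_arm --targets '[[[0,0,0.7],[0,0,0],1],[[0,0,1.4],[0,0,0],1],[[0,0,1.4],[0,0,0],1]]'

```text
clock: 24.3
tcp_pos: [0.6732, 0.0076, 0.1182]
orientation: [0.0, 1.0, 0.031, 0.0]
wrist_force: [-0.8, 0.1, 2.5]
finger_gap: 0.0654
grip_force: 45.4
```

>>> move_arm --targets '[[[0,0,0.5],[0,0,0],1],[[0,0,1],[0,0,0],1],[[0,0,1],[0,0,0],1]]'

```text
clock: 24.68
tcp_pos: [0.6733, 0.0075, 0.1182]
orientation: [0.0, 1.0, 0.031, 0.001]
wrist_force: [-3.7, -0.2, 7.3]
finger_gap: 0.0648
grip_force: 46.1
```

>>> move_arm --targets '[[[0,0,0],[0,0,0],0.0],[[0,0,0],[0,0,0],-0.5],[[0,0,0],[0,0,0],-1],[[0,0,0],[0,0,0],-1],[[0,0,0],[0,0,0],-1]]'

```text
clock: 25.3
tcp_pos: [0.6731, 0.0076, 0.1164]
orientation: [-0.0, 1.0, 0.031, -0.0]
wrist_force: [-0.4, 0.3, 0.7]
finger_gap: 0.0856
grip_force: 0.0
```

>>> move_arm --targets '[[[0,0,-15],[0,0,0],-1],[[0,0,-50],[0,0,0],-1],[[0,0,-100],[0,0,0],-1],[[-20,20,-140],[0,0,0],-1],[[-60,55,-140],[0,0,0],-1]]'

```text
clock: 25.92
tcp_pos: [0.6193, -0.0512, 0.262]
orientation: [0.001, 0.999, 0.032, 0.005]
wrist_force: [0.6, -1.2, -0.3]
finger_gap: 0.0855
grip_force: 0.0
```

>>> move_arm --targets '[[[-40,30,0],[0,0,0],-1],[[-74,60,0],[0,0,0],-1],[[-74,60,0],[0,0,0],-1],[[-74,60,0],[0,0,0],-1],[[-74,60,0],[0,0,0],-1]]'

```text
clock: 26.55
tcp_pos: [0.5473, -0.1148, 0.257]
orientation: [0.0, 1.0, 0.031, 0.0]
wrist_force: [0.0, -0.5, -0.3]
finger_gap: 0.0855
grip_force: 0.0
```

```bash
python3 - <<'E'
from h import *
print(pose()[0],delta(rk(.0445,-.102,.117),RACK[2]))
show("pics/o6.png",[(*rk(.0445,-.102,.153),.033),(.672,.0075,.153,.033),(.672,.0075,.093,.033)],(0,600,80,880))
E
```

```text
[ 0.54731065 -0.11482162  0.25703607] (array([ -1.2,   0.6, 140. ]), array([ 0.001, -0.004,  0.   ]))
```

View pics/o6.png

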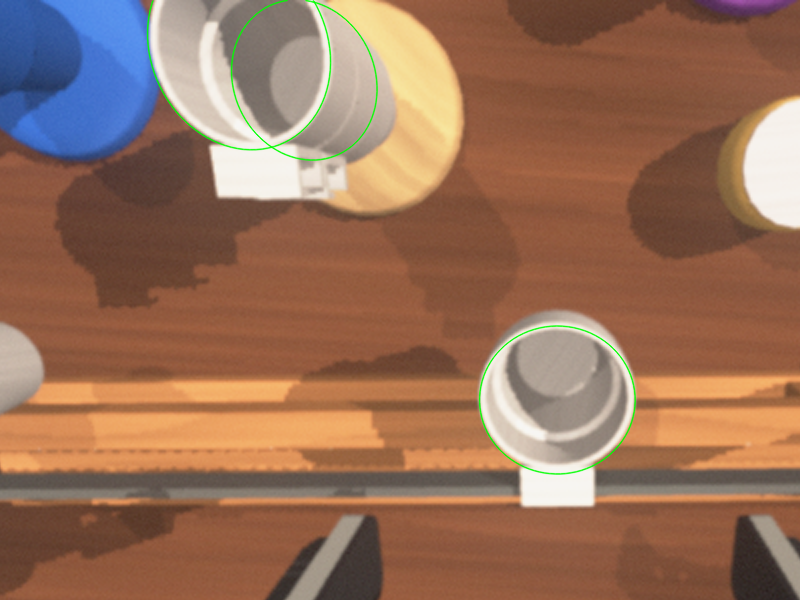

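Two pots are nested straight, with the top rim at (240,60) matching its circle. The next pot at (557,400) is on the model.

>>> move_arm --targets '[[[-1,0.6,30],[0,0,0],-1],[[-1,0.6,70],[0,0,0],-1],[[-1,0.6,110],[0,0,0],-1],[[-1,0.6,131],[0,0,0],-1],[[-1,0.6,139.5],[0,0,0],-1]]'

```text
clock: 27.22
tcp_pos: [0.545, -0.1151, 0.1155]
orientation: [-0.001, 1.0, 0.031, -0.001]
wrist_force: [-0.1, -0.1, 0.4]
finger_gap: 0.0853
grip_force: 0.0
```

>>> move_arm --targets '[[[0,0,0],[0,0,0],-0.2],[[0,0,0],[0,0,0],0.2],[[0,0,0],[0,0,0],1],[[0,0,0],[0,0,0],1],[[0,0,0],[0,0,0],1]]' --squeeze 40

```text
clock: 27.85
tcp_pos: [0.5461, -0.1162, 0.1179]
orientation: [0.0, 1.0, 0.031, 0.001]
wrist_force: [-0.6, 1.0, 1.2]
finger_gap: 0.0654
grip_force: 45.2
```

```bash
python3 - <<'E'
from h import *
s=env.get_state();print(delta(rk(.0445,-.102,.1179),RACK[2]),s["wrist_force"],s["ft_torque"])
E
```

```text
(array([ 0.3, -0.7,  0. ]), array([ 0.003, -0.008, -0.006])) [-0.58598924  1.00253953  1.18282368] [ 0.22109367 -0.11926908 -0.00701756]
```

>>> move_arm --targets '[[[1.4,0,-3.5],[0,0.35,0],1],[[2.6,0,-6.4],[0,0.7,0],1],[[3.6,0,-9.4],[0,1.05,0],1],[[4.5,0,-12.4],[0,1.4,0],1],[[4.5,0,-12.4],[0,1.4,0],1]]'

```text
clock: 28.48
tcp_pos: [0.5487, -0.1159, 0.1297]
orientation: [-0.003, 0.992, 0.03, 0.121]
wrist_force: [-0.6, 0.2, -2.0]
finger_gap: 0.0653
grip_force: 45.1
```

>>> move_arm --targets '[[[1.4,0,-2.9],[0,0.35,0],1],[[2.7,0,-5.9],[0,0.7,0],1],[[3.7,0,-9],[0,1.05,0],1],[[4.6,0,-12.3],[0,1.4,0],1],[[5.5,0,-17],[0,1.9,0],1]]'

```text
clock: 29.1
tcp_pos: [0.5518, -0.1161, 0.1479]
orientation: [-0.008, 0.958, 0.029, 0.285]
wrist_force: [-0.5, -0.1, -1.7]
finger_gap: 0.065
grip_force: 45.0
```

>>> move_arm --targets '[[[0,0,0],[0,0,0],1],[[0,0,0],[0,0,0],1],[[2.7,0,-4.2],[0,0,0],1],[[5.4,0,-8.4],[0,0,0],1],[[10.9,0,-16.8],[0,0,0],1]]'

```text
clock: 29.72
tcp_pos: [0.5512, -0.1156, 0.1678]
orientation: [-0.009, 0.958, 0.029, 0.283]
wrist_force: [-0.2, 0.3, -1.0]
finger_gap: 0.0652
grip_force: 45.0
```

>>> move_arm --targets '[[[5.4,0,-8.4],[0,0,0],1],[[10.9,0,-16.8],[0,0,0],1],[[23,0,-35],[0,0,0],1],[[40,0,-62],[0,0,0],1],[[40,0,-62],[0,0,0],1]]'

```text
clock: 30.35
tcp_pos: [0.5529, -0.1168, 0.2455]
orientation: [-0.007, 0.958, 0.03, 0.287]
wrist_force: [0.9, -0.1, -1.3]
finger_gap: 0.065
grip_force: 45.2
```

```bash
cat >> h.py <<'E'
def stack(cams=("scene","top","wrist")):
    for c in cams:
        p=env.read_camera(c)
        for t in("base_pot_mid","pot1_mid","pot3_mid"):
            for d in env.landmark_of(t,p):
                q=d["centre"]
                if d["confidence"]>.3 and .58<q[0]<.76 and -.13<q[1]<.13: print(c,t,np.round(q,4),round(d["confidence"],2))
E
python3 - <<'E'
from h import *
s=env.get_state();print(s["tcp_pos"],s["wrist_force"],s["finger_gap"])
stack();print(delta([.673,.0075,.225],RACK[2]))
E
```

```text
[ 0.55290041 -0.11681155  0.24546636] [ 0.85745421 -0.06586375 -1.28734944] 0.06503448171150081
scene base_pot_mid [0.6747 0.0049 0.055 ] 0.64
scene pot3_mid [0.6687 0.0067 0.0828] 0.47
top base_pot_mid [0.6735 0.0104 0.053 ] 0.68
wrist base_pot_mid [0.6708 0.0084 0.0573] 0.96
wrist pot1_mid [0.6778 0.0078 0.0847] 0.69
(array([  99.9, -115.5,   83.9]), array([ 1.000e-03, -3.297e+00, -7.000e-03]))
```

>>> move_arm --targets '[[[20,-23,5],[0,-0.7,0],1],[[40,-46,20],[0,-1.4,0],1],[[60,-70,40],[0,-2.1,0],1],[[82,-93,62],[0,-2.8,0],1],[[100,-115,84],[0,-3.3,0],1]]'

```text
clock: 31.58
tcp_pos: [0.6755, 0.008, 0.2253]
orientation: [0.0, 1.0, 0.031, -0.0]
wrist_force: [0.1, -1.1, -0.9]
finger_gap: 0.0655
grip_force: 45.1
```

>>> move_arm --targets '[[[0,0,0],[0,0,0],1],[[0,0,0],[0,0,0],1]]'

```text
clock: 31.82
tcp_pos: [0.6733, 0.007, 0.2242]
orientation: [-0.0, 1.0, 0.031, -0.0]
wrist_force: [0.2, -0.9, -1.5]
finger_gap: 0.0655
grip_force: 45.1
```

```bash
python3 - <<'E'
from h import *
stack()
c=pose()[0];print(c,delta([.673,.0075,.148],RACK[2]))
show("pics/o7.png",[(.672,.0075,.153,.033),(c[0],c[1],c[2]+.0352,.033)],(150,750,240,1040))
E
```

```text
scene base_pot_mid [0.6733 0.0086 0.052 ] 0.72
scene pot1_mid [0.6722 0.0062 0.2215] 0.9
scene pot3_mid [0.668  0.0062 0.0839] 0.46
wrist pot1_mid [0.6688 0.004  0.2276] 0.92
[0.67317796 0.00687071 0.22566974] (array([-0.2, -0.6, 77.7]), array([ 0.001, -0.003, -0.007]))
```

View pics/o7.png

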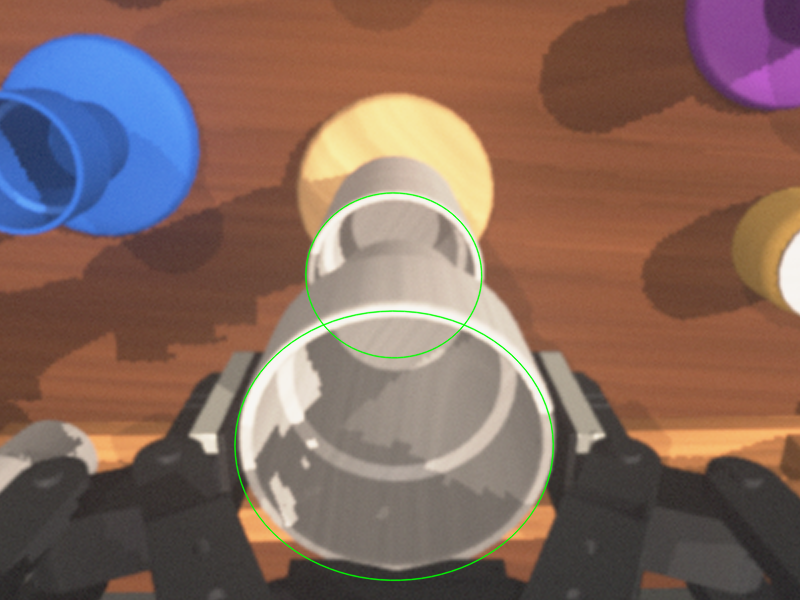

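The stack rim matches at (394,275). The held rim is aligned, about 1 mm forward, so I'll lower with a small shift back.

>>> move_arm --targets '[[[-0.8,-0.4,12],[0,0,0],1],[[-0.8,-0.4,27],[0,0,0],1],[[-0.8,-0.4,42],[0,0,0],1],[[-0.8,-0.4,56],[0,0,0],1],[[-0.8,-0.4,66],[0,0,0],1]]'

```text
clock: 33.1
tcp_pos: [0.672, 0.0074, 0.1577]
orientation: [-0.0, 1.0, 0.031, -0.001]
wrist_force: [-0.2, -0.0, -0.6]
finger_gap: 0.0653
grip_force: 45.1
```

>>> move_arm --targets '[[[0,0,3],[0,0,0],1],[[0,0,6],[0,0,0],1],[[0,0,8],[0,0,0],1],[[0,0,9],[0,0,0],1],[[0,0,9],[0,0,0],1]]'

```text
clock: 33.72
tcp_pos: [0.6726, 0.0073, 0.1505]
orientation: [0.0, 1.0, 0.031, 0.0]
wrist_force: [0.1, -0.4, -0.2]
finger_gap: 0.0653
grip_force: 45.1
```

>>> move_arm --targets '[[[0,0,0.7],[0,0,0],1],[[0,0,1.4],[0,0,0],1],[[0,0,1.4],[0,0,0],1]]'

```text
clock: 34.1
tcp_pos: [0.6724, 0.0073, 0.1489]
orientation: [0.0, 1.0, 0.031, -0.0]
wrist_force: [0.4, -0.1, -0.3]
finger_gap: 0.0651
grip_force: 45.1
```

>>> move_arm --targets '[[[0,0,0.7],[0,0,0],1],[[0,0,1.4],[0,0,0],1],[[0,0,1.4],[0,0,0],1]]'

```text
clock: 34.48
tcp_pos: [0.6726, 0.0073, 0.148]
orientation: [0.0, 1.0, 0.031, 0.0]
wrist_force: [-1.6, -0.6, 2.0]
finger_gap: 0.0652
grip_force: 45.6
```

>>> move_arm --targets '[[[0,0,0.4],[0,0,0],1],[[0,0,0.8],[0,0,0],1],[[0,0,0.8],[0,0,0],1]]'

```text
clock: 34.85
tcp_pos: [0.6726, 0.0073, 0.148]
orientation: [0.0, 1.0, 0.031, 0.001]
wrist_force: [-2.8, -0.8, 7.0]
finger_gap: 0.0655
grip_force: 46.2
```

>>> move_arm --targets '[[[0,0,0],[0,0,0],0.0],[[0,0,0],[0,0,0],-0.5],[[0,0,0],[0,0,0],-1],[[0,0,0],[0,0,0],-1],[[0,0,0],[0,0,0],-1]]'

```text
clock: 35.48
tcp_pos: [0.6725, 0.0073, 0.1463]
orientation: [0.0, 1.0, 0.031, -0.0]
wrist_force: [-0.5, 0.6, -0.4]
finger_gap: 0.0852
grip_force: 0.0
```

>>> move_arm --targets '[[[0,0,-15],[0,0,0],-1],[[0,0,-50],[0,0,0],-1],[[0,0,-90],[0,0,0],-1],[[-10,-10,-110],[0,0,0],-1],[[-40,-50,-110],[0,0,0],-1]]'

```text
clock: 36.1
tcp_pos: [0.6308, 0.054, 0.2586]
orientation: [0.0, 1.0, 0.029, 0.002]
wrist_force: [0.3, 1.4, 0.2]
finger_gap: 0.0856
grip_force: 0.0
```

>>> move_arm --targets '[[[-40,-50,0],[0,0,0],-1],[[-70,-100,0],[0,0,0],-1],[[-92,-141,0],[0,0,0],-1],[[-92,-141,0],[0,0,0],-1],[[-92,-141,0],[0,0,0],-1]]'

```text
clock: 36.72
tcp_pos: [0.5335, 0.1527, 0.2569]
orientation: [-0.015, 0.998, 0.059, -0.001]
wrist_force: [-0.1, -0.4, -0.7]
finger_gap: 0.0854
grip_force: 0.0
```

```bash
python3 - <<'E'
from h import *
print(pose()[0],delta(rk(.0445,.204,.117),RACK[2]))
stack(("scene","top"))
for c in("scene","wrist"):
    p=env.read_camera(c)
    for d in env.landmark_of("pot5_mid",p): print(c,np.round(d["centre"],4),round(d["confidence"],2))
print(rk(.0445,.204,.1155))
E
```

```text
[0.53352952 0.1527262  0.25689864] (array([ -1.8, -33.5, 140.9]), array([-0.167,  0.006,  0.324]))
scene base_pot_mid [0.6739 0.0093 0.0531] 0.69
scene pot1_mid [0.6699 0.0072 0.1463] 0.88
scene pot3_mid [0.6723 0.0027 0.0834] 0.65
top base_pot_mid [0.6728 0.0057 0.0547] 0.91
top pot1_mid [0.6736 0.0074 0.1496] 0.68
scene [0.5239 0.1882 0.1134] 0.59
wrist [0.5255 0.1903 0.1118] 0.87
[0.52721269 0.18987479 0.1155    ]
```

The last joint has hit its range at this end of the rack. A half turn of the tool gives the same grasp, so I'll turn it back by 180 degrees.

>>> move_arm --targets '[[[0,0,-5],[0,0,-1],-1],[[0,0,-5],[0,0,-2],-1],[[0,0,-5],[0,0,-3],-1],[[0,0,-5],[0,0,-4],-1],[[0,0,-5],[0,0,-5],-1]]'

```text
clock: 37.95
tcp_pos: [0.5335, 0.1526, 0.2617]
orientation: [-0.014, 0.878, 0.478, 0.005]
wrist_force: [0.3, 0.4, 0.3]
finger_gap: 0.0855
grip_force: 0.0
```

>>> move_arm --targets '[[[0,0,0],[0,0,-1],-1],[[0,0,0],[0,0,-2],-1],[[0,0,0],[0,0,-3],-1],[[0,0,0],[0,0,-4],-1],[[0,0,0],[0,0,-5],-1]]'

```text
clock: 38.58
tcp_pos: [0.5334, 0.1526, 0.2617]
orientation: [-0.01, 0.594, 0.805, 0.011]
wrist_force: [-0.6, 0.4, 0.1]
finger_gap: 0.0852
grip_force: 0.0
```

>>> move_arm --targets '[[[0,0,0],[0,0,-1],-1],[[0,0,0],[0,0,-2],-1],[[0,0,0],[0,0,-3],-1],[[0,0,0],[0,0,-4],-1],[[0,0,0],[0,0,-5],-1]]'

```text
clock: 39.2
tcp_pos: [0.5334, 0.1526, 0.2617]
orientation: [-0.005, 0.198, 0.98, 0.014]
wrist_force: [-0.3, 0.5, -0.0]
finger_gap: 0.0853
grip_force: 0.0
```

```bash
python3 - <<'E'
from h import *
print(pose()[0],env.get_state()["joint_pos"],delta(rk(.0445,.204,.257),RACK[2]+np.pi))
E
```

```text
[0.53343154 0.15261847 0.26173201] [0.11776856 0.2653462  0.05469762 1.36100656 0.02960119 0.51658431] (array([20.1, 31.8,  5.8]), array([ 0.163, -0.053, -2.642]))
```

>>> move_arm --targets '[[[7,10,2],[0.05,0,-0.9],-1],[[14,22,4],[0.1,0,-1.8],-1],[[20,31.8,5.8],[0.163,-0.053,-2.642],-1],[[20,31.8,5.8],[0.163,-0.053,-2.642],-1],[[20,31.8,5.8],[0.163,-0.053,-2.642],-1]]'

```text
clock: 39.83
tcp_pos: [0.5276, 0.1896, 0.2571]
orientation: [-0.0, -0.027, 1.0, -0.0]
wrist_force: [-0.0, -0.1, -0.2]
finger_gap: 0.0858
grip_force: 0.0
```

```bash
python3 - <<'E'
from h import *
print(pose()[0],env.get_state()["joint_pos"],delta(rk(.0445,.204,.117),RACK[2]+np.pi))
E
```

```text
[0.52758946 0.18964418 0.25710297] [ 2.01923564e-01  2.79683692e-01  6.29752931e-02  1.35432742e+00
 -6.38567708e-05  1.47702688e-01] (array([  0.3,   0.3, 140.1]), array([-0.001, -0.001, -0.046]))
```

```bash
python3 - <<'E'
from h import *
T=pose();p=env.read_camera("wrist")
im=cv2.resize(p["pixels"][:,:,::-1],None,fx=2,fy=2,interpolation=cv2.INTER_CUBIC)
a=np.linspace(0,2*np.pi,60)
def line(X,c): cv2.polylines(im,[np.int32(proj(p,X,T)*32+16)],False,c,1,cv2.LINE_AA,4)
line(rk(.0445+.033*np.cos(a),.204+.033*np.sin(a),.153),(0,255,0))
for z,c in((.164,(0,0,255)),(.117,(255,0,0))): line(rk(np.array([.0335,.0555,.0555,.0335,.0335]),np.array([.2465,.2465,.261,.261,.2465]),z),c)
for x in(0,.0445): line(rk(np.array([x,x]),np.array([.24,.29]),.164),(255,255,0))
cv2.imwrite("pics/o8.png",im[100:700,480:1280])
E
```

```text
(no output)
```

View pics/o8.png

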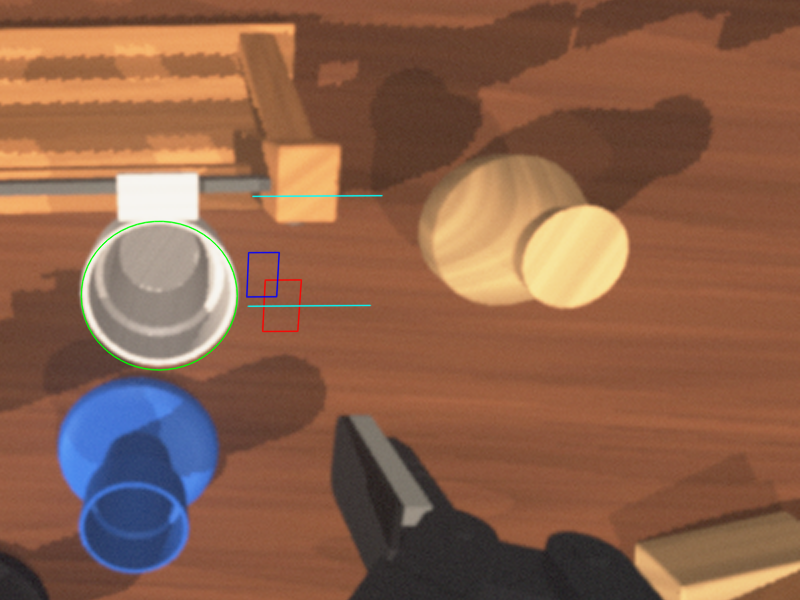

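The upright top at (303,182) ends more than 20 mm from where the finger passes, and the pot matches its circle at (159,295). I'll grasp, with the swing's x and turn signs mirrored.

>>> move_arm --targets '[[[0.3,0.3,30],[0,0,0],-1],[[0.3,0.3,70],[0,0,0],-1],[[0.3,0.3,110],[0,0,0],-1],[[0.3,0.3,131],[0,0,0],-1],[[0.3,0.3,139.5],[0,0,0],-1]]'

```text
clock: 40.5
tcp_pos: [0.5265, 0.1894, 0.1162]
orientation: [-0.001, -0.027, 1.0, -0.0]
wrist_force: [0.2, -0.3, -0.5]
finger_gap: 0.0853
grip_force: 0.0
```

>>> move_arm --targets '[[[0,0,0],[0,0,0],-0.2],[[0,0,0],[0,0,0],0.2],[[0,0,0],[0,0,0],1],[[0,0,0],[0,0,0],1],[[0,0,0],[0,0,0],1]]' --squeeze 40

```text
clock: 41.12
tcp_pos: [0.5276, 0.1901, 0.1183]
orientation: [0.001, -0.028, 1.0, -0.0]
wrist_force: [-0.9, -0.6, 3.5]
finger_gap: 0.0657
grip_force: 45.3
```

```bash
python3 - <<'E'
from h import *
s=env.get_state();print(delta(rk(.0445,.204,.1179),RACK[2]+np.pi),s["wrist_force"],s["ft_torque"])
E
```

```text
(array([ 0.4, -0.2,  0.4]), array([-0.001,  0.006, -0.033])) [-0.90513287 -0.56460299  3.45848976] [-0.29784102  0.18428257  0.08812829]
```

>>> move_arm --targets '[[[-1.4,0,-3.5],[0,-0.35,0],1],[[-2.6,0,-6.4],[0,-0.7,0],1],[[-3.6,0,-9.4],[0,-1.05,0],1],[[-4.5,0,-12.4],[0,-1.4,0],1],[[-4.5,0,-12.4],[0,-1.4,0],1]]'

```text
clock: 41.75
tcp_pos: [0.5307, 0.1906, 0.1301]
orientation: [0.122, -0.028, 0.992, 0.004]
wrist_force: [-0.8, -0.4, -0.2]
finger_gap: 0.0655
grip_force: 45.0
```

>>> move_arm --targets '[[[-1.4,0,-2.9],[0,-0.35,0],1],[[-2.7,0,-5.9],[0,-0.7,0],1],[[-3.7,0,-9],[0,-1.05,0],1],[[-4.6,0,-12.3],[0,-1.4,0],1],[[-5.5,0,-17],[0,-1.9,0],1]]'

```text
clock: 42.38
tcp_pos: [0.5337, 0.1906, 0.1482]
orientation: [0.284, -0.027, 0.958, 0.008]
wrist_force: [-1.1, -0.3, -1.1]
finger_gap: 0.0654
grip_force: 45.1
```

>>> move_arm --targets '[[[0,0,0],[0,0,0],1],[[0,0,0],[0,0,0],1],[[-2.7,0,-4.2],[0,0,0],1],[[-5.4,0,-8.4],[0,0,0],1],[[-10.9,0,-16.8],[0,0,0],1]]'

```text
clock: 43.0
tcp_pos: [0.5329, 0.1904, 0.168]
orientation: [0.283, -0.027, 0.959, 0.008]
wrist_force: [-0.4, -0.5, -1.7]
finger_gap: 0.0651
grip_force: 45.0
```

>>> move_arm --targets '[[[-5.4,0,-8.4],[0,0,0],1],[[-10.9,0,-16.8],[0,0,0],1],[[-23,0,-35],[0,0,0],1],[[-45,0,-70],[0,0,0],1],[[-45,0,-70],[0,0,0],1]]'

```text
clock: 43.62
tcp_pos: [0.5353, 0.1912, 0.2568]
orientation: [0.288, -0.027, 0.957, 0.009]
wrist_force: [0.1, 0.4, -0.8]
finger_gap: 0.0655
grip_force: 45.2
```

```bash
python3 - <<'E'
from h import *
s=env.get_state();print(s["tcp_pos"],s["wrist_force"],s["finger_gap"])
stack(("scene","top"));print(delta([.6725,.0075,.26],RACK[2]+np.pi))
E
```

```text
[0.53525646 0.19120633 0.25680332] [ 0.08549416  0.36131417 -0.82510695] 0.06554088313213946
scene base_pot_mid [0.6713 0.007  0.0547] 0.7
scene pot1_mid [0.6741 0.0105 0.1465] 0.67
scene pot3_mid [0.6721 0.0049 0.0835] 0.68
top base_pot_mid [0.6744 0.0069 0.0551] 0.75
top pot1_mid [0.6723 0.004  0.1483] 0.88
(array([-114.8, -190.4,   61.9]), array([-0.012,  3.286, -0.032]))
```

>>> move_arm --targets '[[[-20,-32,-3],[0,0.6,0],1],[[-40,-64,8],[0,1.2,0],1],[[-60,-96,20],[0,1.8,0],1],[[-80,-128,34],[0,2.4,0],1],[[-100,-160,50],[0,2.9,0],1]]'

```text
clock: 44.65
tcp_pos: [0.654, 0.0358, 0.2634]
orientation: [0.034, -0.028, 0.999, 0.001]
wrist_force: [0.8, 0.4, 0.4]
finger_gap: 0.0654
grip_force: 45.1
```

```bash
python3 - <<'E'
from h import *
print(pose()[0],delta([.6725,.0075,.255],RACK[2]+np.pi))
E
```

```text
[0.65398904 0.03576623 0.2633806 ] (array([-16.3, -29.3,   9.5]), array([-0.001,  0.389, -0.034]))
```

>>> move_arm --targets '[[[-16.3,-29.3,9.5],[0,0.39,-0.03],1],[[-16.3,-29.3,9.5],[0,0.39,-0.03],1],[[-16.3,-29.3,9.5],[0,0.39,-0.03],1],[[-16.3,-29.3,9.5],[0,0.39,-0.03],1]]'

```text
clock: 45.15
tcp_pos: [0.6705, 0.0097, 0.2564]
orientation: [0.002, -0.031, 1.0, -0.0]
wrist_force: [0.1, 0.8, -1.0]
finger_gap: 0.0657
grip_force: 45.1
```

```bash
python3 - <<'E'
from h import *
stack()
c=pose()[0];print(c,delta([.6725,.0075,.178],RACK[2]+np.pi))
show("pics/o9.png",[(.6725,.0075,.183,.033),(.672,.0075,.018,.06),(c[0],c[1],c[2]+.0352,.033)],(150,750,240,1040))
E
```

```text
scene pot1_mid [0.6704 0.0065 0.1471] 0.56
scene pot3_mid [0.6711 0.0049 0.083 ] 0.68
[0.67106552 0.00868581 0.25514188] (array([-1.2, -1.3, 77.1]), array([-0.001,  0.009, -0.003]))
```

View pics/o9.png

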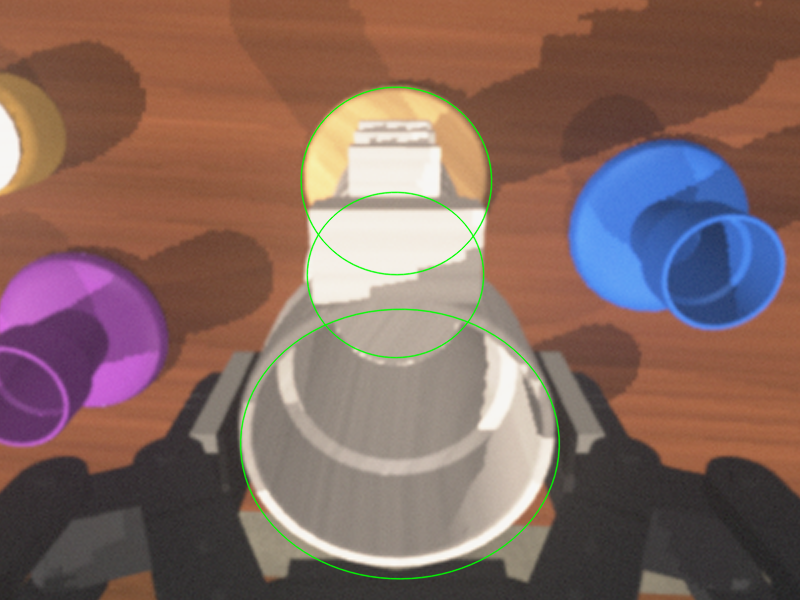

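The bracket column is centred on the foot at (395,180) and the held rim is within 1–2 mm, so I can lower it.

>>> move_arm --targets '[[[-0.8,-0.5,12],[0,0,0],1],[[-0.8,-0.5,27],[0,0,0],1],[[-0.8,-0.5,42],[0,0,0],1],[[-0.8,-0.5,56],[0,0,0],1],[[-0.8,-0.5,66],[0,0,0],1]]'

```text
clock: 46.42
tcp_pos: [0.6723, 0.0082, 0.1883]
orientation: [0.001, -0.031, 1.0, -0.0]
wrist_force: [1.2, -0.0, -0.6]
finger_gap: 0.0653
grip_force: 45.2
```

```bash
python3 - <<'E'
from h import *
s=env.get_state();print(s["wrist_force"],s["tcp_pos"],delta([.673,.0075,.178],RACK[2]+np.pi))
E
```

```text
[ 1.24195663 -0.02890588 -0.63644589] [0.67232268 0.00819789 0.1883291 ] (array([-0.6, -0.7, 10.3]), array([-0.002,  0.012, -0.003]))
```

>>> move_arm --targets '[[[-0.2,-0.5,3],[0,0,0],1],[[-0.2,-0.5,6],[0,0,0],1],[[-0.2,-0.5,8],[0,0,0],1],[[-0.2,-0.5,9],[0,0,0],1],[[-0.2,-0.5,9],[0,0,0],1]]'

```text
clock: 47.05
tcp_pos: [0.6724, 0.0077, 0.1804]
orientation: [0.001, -0.031, 1.0, -0.0]
wrist_force: [0.9, -0.0, -0.5]
finger_gap: 0.0654
grip_force: 45.2
```

>>> move_arm --targets '[[[0,0,0.7],[0,0,0],1],[[0,0,1.4],[0,0,0],1],[[0,0,1.4],[0,0,0],1]]'

```text
clock: 47.42
tcp_pos: [0.6722, 0.0077, 0.1787]
orientation: [0.001, -0.031, 1.0, -0.0]
wrist_force: [1.0, 0.8, -0.7]
finger_gap: 0.0654
grip_force: 45.2
```

>>> move_arm --targets '[[[0,0,0.5],[0,0,0],1],[[0,0,1],[0,0,0],1],[[0,0,1],[0,0,0],1]]'

```text
clock: 47.8
tcp_pos: [0.6724, 0.0077, 0.1784]
orientation: [0.001, -0.031, 1.0, -0.0]
wrist_force: [-0.5, 0.1, 4.0]
finger_gap: 0.0653
grip_force: 45.7
```

>>> move_arm --targets '[[[0,0,0.5],[0,0,0],1],[[0,0,0.9],[0,0,0],1],[[0,0,0.9],[0,0,0],1]]'

```text
clock: 48.18
tcp_pos: [0.6724, 0.0078, 0.1784]
orientation: [0.002, -0.031, 1.0, -0.0]
wrist_force: [-1.8, 0.3, 8.2]
finger_gap: 0.0654
grip_force: 46.3
```

Seated at 178.4 mm, where 178.3 was expected. Release and withdraw.

>>> move_arm --targets '[[[0,0,0],[0,0,0],0.0],[[0,0,0],[0,0,0],-0.5],[[0,0,0],[0,0,0],-1],[[0,0,0],[0,0,0],-1],[[0,0,0],[0,0,0],-1]]'

```text
clock: 48.8
tcp_pos: [0.672, 0.0078, 0.1762]
orientation: [0.0, -0.031, 1.0, -0.0]
wrist_force: [0.1, -0.1, -0.0]
finger_gap: 0.0852
grip_force: 0.0
```

>>> move_arm --targets '[[[0,0,-15],[0,0,0],-1],[[0,0,-45],[0,0,0],-1],[[0,0,-80],[0,0,0],-1],[[20,0,-110],[0,0,0],-1],[[60,0,-120],[0,0,0],-1]]'

```text
clock: 49.42
tcp_pos: [0.6135, 0.0038, 0.2996]
orientation: [0.003, -0.031, 1.0, -0.0]
wrist_force: [0.9, -0.1, -1.1]
finger_gap: 0.0852
grip_force: 0.0
```

>>> move_arm --targets '[[[50,0,0],[0,0,0],-1],[[100,20,0],[0,0,0],-1],[[100,60,0],[0,0,0],-1],[[100,100,0],[0,0,0],-1],[[100,100,0],[0,0,0],-1]]'

```text
clock: 50.05
tcp_pos: [0.5059, 0.0997, 0.298]
orientation: [0.002, -0.033, 0.999, 0.0]
wrist_force: [-0.7, 0.1, -0.1]
finger_gap: 0.085
grip_force: 0.0
```

```bash
python3 - <<'E'
from h import *
print(env.get_state()["clock"],pose()[0])
for c in("scene","top"):
  for k in range(2):
    p=env.read_camera(c)
    for t in("base_pot_mid","pot1_mid","pot2_mid","pot3_mid","pot5_mid","vase","bowl","wax_tin"):
        for d in env.landmark_of(t,p):
            q=d["centre"]
            if d["confidence"]>.4: print(c,t,np.round(q,4),round(d["confidence"],2))
# straightness: mask outline of the stack versus model silhouette in the scene view
p=env.read_camera("scene");a=np.linspace(0,2*np.pi,60);pts=[]
for k in range(5):
    for z in(.063+.03*k,.093+.03*k): pts.append(np.stack([.672+.033*np.cos(a),.0075+.033*np.sin(a),a*0+z],-1))
print("model top row/cols", [np.round([q[:,0].min(),q[:,0].max(),q[:,1].min(),q[:,1].max()],1).tolist() for q in[proj(p,pts[-1]),proj(p,pts[-4]),proj(p,pts[1])]])
g=p["pixels"].astype(int);br=(g.min(2)>95)&(g.max(2)-g.min(2)<40)
q=proj(p,np.array([[.672,.0075,.15]]))[0].astype(int);print("axis px",q)
for v in range(q[1]-70,q[1]+60,8):
    w=np.flatnonzero(br[v,q[0]-60:q[0]+60])+q[0]-60; print(v,(w.min(),w.max(),len(w)) if len(w) else None)
E
```

```text
50.05 [0.50590593 0.09966825 0.29802287]
scene base_pot_mid [0.6745 0.0107 0.053 ] 0.83
scene base_pot_mid [ 0.7935 -0.2074  0.063 ] 0.71
scene pot1_mid [0.6691 0.0074 0.1485] 0.75
scene pot2_mid [0.6759 0.0082 0.055 ] 0.62
scene pot2_mid [0.6754 0.0078 0.1154] 0.43
scene pot3_mid [0.672  0.0038 0.0845] 0.54
scene pot5_mid [0.6656 0.0032 0.177 ] 0.69
scene vase [0.5081 0.3921 0.003 ] 0.64
scene bowl [ 0.5586 -0.3796 -0.0009] 0.85
scene wax_tin [ 0.6509 -0.239   0.0019] 0.75
scene wax_tin [ 0.4926 -0.0184  0.15  ] 0.49
scene base_pot_mid [0.8474 0.0573 0.0603] 0.94
scene base_pot_mid [0.6729 0.0093 0.0551] 0.88
scene base_pot_mid [ 0.7963 -0.2051  0.0598] 0.8
scene base_pot_mid [0.6946 0.1845 0.0562] 0.72
scene pot1_mid [0.6712 0.0074 0.1464] 0.68
scene pot2_mid [0.6754 0.0049 0.116 ] 0.69
scene pot3_mid [0.6703 0.0052 0.085 ] 0.7
scene pot3_mid [0.6737 0.0092 0.0518] 0.63
scene pot5_mid [0.6684 0.004  0.1755] 0.6
scene pot5_mid [0.6752 0.0069 0.1177] 0.6
scene vase [0.5091 0.3945 0.0023] 0.9
scene wax_tin [ 0.6546 -0.2368  0.0016] 0.95
top base_pot_mid [0.8469 0.0623 0.0582] 0.93
top
[... 632 characters left out ...]
4e-01 -2.435e-01 -5.000e-04] 0.83
model top row/cols [[293.8, 318.5, 182.0, 201.4], [294.7, 318.3, 195.3, 214.4], [295.5, 318.1, 207.6, 226.3]]
axis px [306 205]
135 (np.int64(303), np.int64(304), 2)
143 (np.int64(313), np.int64(365), 4)
151 (np.int64(323), np.int64(323), 1)
159 (np.int64(333), np.int64(334), 2)
167 (np.int64(261), np.int64(343), 15)
175 (np.int64(258), np.int64(353), 19)
183 (np.int64(303), np.int64(363), 22)
191 (np.int64(296), np.int64(321), 23)
199 (np.int64(295), np.int64(322), 28)
207 (np.int64(296), np.int64(320), 25)
215 (np.int64(297), np.int64(317), 21)
223 (np.int64(298), np.int64(317), 20)
231 (np.int64(301), np.int64(314), 14)
239 None
247 None
255 None
263 None
```

The pot heights read about 85, 116, 147 and 175 mm, against 85.5, 115.5, 145.5 and 175.5 expected. The stack is on one axis, the bystanders haven't moved and the arm is clear.

```bash
python3 -c "
from workcell import env
print(env.hand_in())"
```

```text
the job is handed in; nothing more can be done
None
```

I took all four hanging pots off the bar, nested them in the bench pot as one straight stack with every pot seated at its expected height, and handed the job in at about 50 s; the vase, bowl and wax tin were not touched.

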